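Try the matching polisher hub on the keyed test shaft

TASK

Only one of the three orange hubs has keyways that line up with both red keys of the test shaft on the wooden block. Pick that hub up, turn it to suit the keys and lower it over the shaft, without dropping it, until it sits fully home on the round white seat, then let go. Leave the other two hubs where they are.

Things in the scene. Friction and masses are not known exactly. Their poses are not given: they have to be found in the camera images.
- hub_a_mid (a point): Orange hub with bevelled corners, 60 mm along x, 46 mm across its two flats (along y; 36 mm long), 44 mm high, 0.16 to 0.32 kg, upright. Bore 26 mm wide right through; keyways are full-height slots 12 mm wide, from the bore out to 19 mm from the axis, a red paint mark behind each. Point: on the axis, half-way up (22 mm); z up. This hub has two keyways opposite each other, towards its +x and -x.
- hub_b_mid (a point): Orange hub with bevelled corners, 60 mm along x, 46 mm across its two flats (along y; 36 mm long), 44 mm high, 0.16 to 0.32 kg, upright. Bore 26 mm wide right through; keyways are full-height slots 12 mm wide, from the bore out to 19 mm from the axis, a red paint mark behind each. Point: on the axis, half-way up (22 mm); z up. This hub has two keyways at a right angle, towards its +x and +y.
- hub_c_mid (a point): Orange hub with bevelled corners, 60 mm along x, 46 mm across its two flats (along y; 36 mm long), 44 mm high, 0.16 to 0.32 kg, upright. Bore 26 mm wide right through; keyways are full-height slots 12 mm wide, from the bore out to 19 mm from the axis, a red paint mark behind each. Point: on the axis, half-way up (22 mm); z up. This hub has a single keyway, towards its +x.
- shaft_seat (a point): Point on the axis of a fixed upright steel shaft (18 mm thick, 62 mm high, top 16 mm tapered), at the top of its round white seat (40 mm wide, 40 mm above the table, 12 mm above the block), where a hub's underside rests when home. Two red keys 5 mm wide stand out along +x and -x to 16 mm from the axis, 36 mm high. Wooden block 130 mm along x, 110 along y; z up.
Mind the look-alikes: they are no part of the job. What is shaped like the part that bears hub_a_mid but black or pink is not meant. Several things look just like the part that bears shaft_seat: the one meant starts farthest from the robot's base.

How it is judged:
By the outcome, as a careful person would: the job done as asked, in the order asked, and still so for the second after the job is handed in, with the robot touching nothing.
It also fails if it takes over 35 s, if anything falls off the work surface, if the arm or the gripper's body presses on something with over 40 N, if the wrist force passes 120 N, or if a joint passes its speed limit or range.

ROBOT

A 6-joint arm with a two-finger parallel gripper is mounted at the origin on the work surface. World frame = base frame: x ahead of the robot, y to its left, z up, the work surface at z = 0. Lengths are in m, angles in rad, forces in N, time in s.
With the tool pointing down it reaches from about 0.35 to 0.85 m from the base axis. Payload 8.1 kg.
Tool frame: the origin (TCP) lies midway between the tips of the shut fingers; the grasp point (between the pads) lies 19 mm behind it; z points along the fingers, y is the direction in which the jaws open and shut (so a half turn about z gives the same grasp; the last joint's range is limited). The gripper opens to 85 mm and grips with 20 to 120 N. Pads are 22 mm wide; open, the fingers measure 114 mm over their backs; the gripper's body (76 mm by 85 mm) begins 54 mm behind the grasp point. The pads swing forward as they close: fully open they stand 13 mm farther back than shut.
Start: joints at [1.244, 0.13, 1.488, -0, 1.523, -0.085], TCP at [0.144, 0.583, 0.231] pointing down, gripper open.
Joint ranges: [-2.96, 2.96], [-0.89, 2.26], [0.02, 2.5], [-1.34, 4.48], [0, 2.73], [-2.66, 2.66]. Speed limits (rad/s): [2.39, 2.39, 2.79, 3.14, 3.14, 3.14].

INTERFACE

Orientations are given as a unit quaternion [x, y, z, w].
In Python, from station import ctrl gives the robot as it stands. The module is installed in compiled form; this text tells all that it offers.
- The arm moves only by the tool play_rows, never from a script. Its argument "commands" is a list of rows, each an object of numbers: "x", "y", "z": the shift along the tool's x, y, z in cm; "roll": the turn about the tool's z in degrees; "hand": the opening, from 0 (shut) to 1 (fully open). A call has exactly 10 rows; each row shifts and turns the commanded pose from where the row before left it, along the tool's axes as they then stand; what a row does not reach is not made up. A row lasts 1/8 s, in which the tool goes at most 62.5 mm and 10.7 degrees, less where a joint would pass 70% of its speed; a pose out of reach is approached as far as the arm can. A call with a gripper value outside its range is refused whole. The fingers move at their own pace and stop on an object; the grip force is fixed at half the most. Time passes only in rows, so rows that do not move let the fingers close, or fill a call up. It gives the time, the measured TCP pose, the force and the opening at its end, in the units of the state.
- ctrl.observe(): the state, without advancing time (a new reading comes with each control period).
- ctrl.read_camera(name): name is "scene" or "top" or "wrist"; returns the picture (400x640x3 uint8, red, green, blue); there is no depth.
- ctrl.get_calibration(name): a dict with "K" (3x3 intrinsics, pixels), "k1" (the pictures are not rectified: a ray, as slopes to the right and down, at radius r is drawn at 1 + k1 r^2 times it, then the intrinsics apply), "world_from_camera" (4x4, takes a point from camera to world coordinates); the wrist camera has in their place "T_tool_cam" (4x4, takes a point from camera to tool coordinates, whose origin is the TCP and whose axes are the flange's). Camera axes: x right, y down, z forward; pixel columns grow to the right and rows downward; lengths in m; the calibration is good to about 2 mm. A picture is of the moment at which its call begins: read the wrist's pose just before it. get_calibration takes no time and is no camera call.
- ctrl.close_job(): hands the job in, once; it reports no verdict.
Trained networks look in the newest picture that a camera, given by its name, has taken for a name from the list of things; names that differ only in an ending like _2 or _b are one class to them, and where a whole thing is asked for, a point or a joint stands for the part that bears it (a point fixed in the world has none). Each returns a list of dicts, best first, with "confidence" (0 to 1); they miss things now and then, are a little off and sometimes report something else, mostly with a low value. They report only what shows in the picture. A call takes as long as a camera call. They do not tell look-alikes from the thing itself.
- ctrl.outline_of(label, camera): "pixels" (400x640 bool, what is visible of it) and "box" ([left, top, width, height] in pixels, round what is visible of it).
- ctrl.pinpoint(label, camera): "pixel" ([column, row] in pixels: a listed point, or the origin of a listed thing).
The state is a dict: "time": time; "q": joint angles; "dq": joint speeds; "joint_torque": joint torques, N m; "position": TCP position; "ee_rot": TCP orientation; "ft_force": force on the tool from outside, world axes, zero at the start; "torque": the same for the moment, N m; "finger_gap": finger opening in m.
Only numpy, scipy, OpenCV 4.12 (cv2) and the standard library are available. Lean on these libraries where they do the work, as an engineer would, in place of code of your own. Each camera call takes 0.05 s, during which the arm holds its last target.

## Working session

There is one attempt and no reset: what is moved stays moved. The work goes in short steps, Python scripts to look and compute and a tool call to move; the robot and the scene stay as the last step left them, time stands still between calls to the robot, and variables do not carry over. Pictures are saved under pics/ and viewed, and the job is handed in when it is done.

Besides the shell and the picture viewer there is one more tool, called after "Call:" as a command line: name --argument value ..., lists and objects as JSON in quotes. play_rows: Moves the arm, as the interface text tells. Its arguments: {"type":"object","properties":{"commands":{"type":"array"}},"required":["commands"]}

```bash
mkdir -p pics
python3 - <<'E'
from station import ctrl
import cv2,numpy as np
for c in ["scene","top"]:
    im=ctrl.read_camera(c); cv2.imwrite(f"pics/{c}0.png",im[:,:,::-1])
    cal=ctrl.get_calibration(c); print(c,{k:np.round(np.array(v),4).tolist() for k,v in cal.items()})
    for l in ["hub_a_mid","shaft_seat"]:
        for d in ctrl.pinpoint(l,c): print(l,np.round(d["pixel"],1),round(d["confidence"],2))
s=ctrl.observe();print(s)
E
```

```text
scene {'K': [[364.0191, 0.0, 320.0208], [0.0, 364.0191, 203.276], [0.0, 0.0, 1.0]], 'k1': -0.0786, 'world_from_camera': [[0.7461, 0.5285, -0.4049, 0.864], [0.6658, -0.5966, 0.4481, -0.3665], [-0.0048, -0.6039, -0.797, 0.7128], [0.0, 0.0, 0.0, 1.0]]}
hub_a_mid [349.8 300. ] 0.97
hub_a_mid [279.2 290.2] 0.73
hub_a_mid [319.8 269.1] 0.71
shaft_seat [308.4 127.2] 0.89
shaft_seat [388.4 151.3] 0.8
top {'K': [[384.4196, 0.0, 319.8914], [0.0, 384.4196, 195.2672], [0.0, 0.0, 1.0]], 'k1': -0.021, 'world_from_camera': [[0.0207, -0.9965, 0.0816, 0.4525], [-0.9997, -0.0195, 0.0165, -0.0177], [-0.0149, -0.0819, -0.9965, 0.7881], [0.0, 0.0, 0.0, 1.0]]}
hub_a_mid [377.8 140.4] 0.9
hub_a_mid [376.6  95.6] 0.74
hub_a_mid [416.9 153.9] 0.67
shaft_seat [217.4 286.5] 0.92
shaft_seat [187.5 174.7] 0.74
{'time': 0.3, 'q': array([ 1.24362655e+00,  1.30685128e-01,  1.48859837e+00,  2.28044626e-05,
        1.52298350e+00, -8.53993395e-02]), 'dq': array([-0.00011192, -0.00182452, -0.0032053 , -0.00034013, -0.0025308 ,
        0.00099726]), 'joint_torque': array([-6.12854856e-04, -5.68580210e+01, -5.00028920e+01, -3.59541027e-04,
        8.37807456e-03,  6.88362135e-06]), 'position': array([0.14356061, 0.58237301, 0.23090282]), 'ee_rot': array([ 1.20591550e-01,  9.92702153e-01, -3.27688121e-04, -8.02081397e-05]), 'ft_force': array([ 0.29050644, -0.05382718,  0.85343037]), 'torque': array([-0.0106547 , -0.04835028, -0.02428814]), 'finger_gap': 0.08525754091423811}
```

View pics/scene0.png

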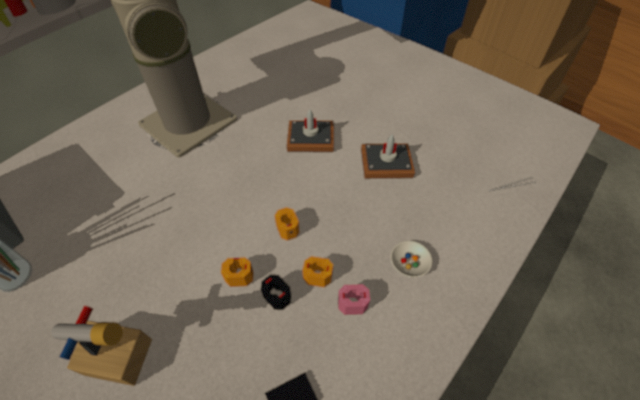

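View pics/top0.png

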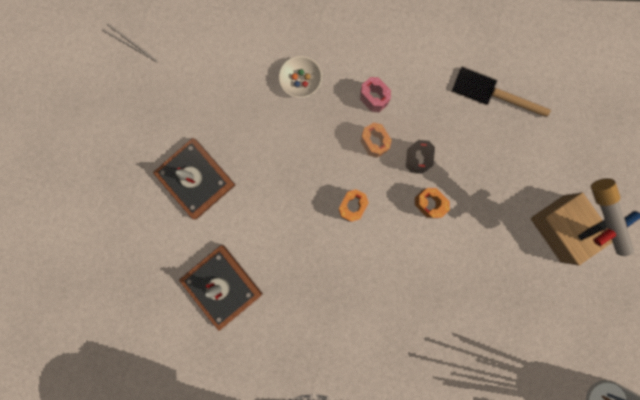

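The top view shows orange hubs at (376,138), (354,205) and (433,202). The look-alikes are pink (376,93) and black (420,156). Shaft blocks are at (190,177) and (217,288). I'll compute positions and zoom in.

```bash
cat > h.py <<'E'
from station import ctrl
import cv2,numpy as np
from scipy.spatial.transform import Rotation as R
def ray(cam,px,T=None):
    c=ctrl.get_calibration(cam);K=c["K"];k=c["k1"]
    d=np.array([(px[0]-K[0][2])/K[0][0],(px[1]-K[1][2])/K[1][1]]);u=d.copy()
    for _ in range(20): u=d/(1+k*(u@u))
    if T is None: T=np.array(c["world_from_camera"])
    return T[:3,3],T[:3,:3]@np.array([u[0],u[1],1])
def atz(cam,px,z,T=None):
    o,d=ray(cam,px,T); return o+d*(z-o[2])/d[2]
def proj(cam,P,T=None):
    c=ctrl.get_calibration(cam);K=np.array(c["K"]);k=c["k1"]
    if T is None: T=np.array(c["world_from_camera"])
    p=np.linalg.inv(T)@np.r_[P,1]; u=p[:2]/p[2]; u=u*(1+k*(u@u))
    return np.array([K[0,0]*u[0]+K[0,2],K[1,1]*u[1]+K[1,2]])
def wristT(s):
    T=np.eye(4);T[:3,:3]=R.from_quat(s["ee_rot"]).as_matrix();T[:3,3]=s["position"]
    return T@np.array(ctrl.get_calibration("wrist")["T_tool_cam"])
E
python3 - <<'E'
from h import *
for p in [(376,138),(354,205),(433,202),(376,93),(420,156)]: print(p,atz("top",p,.03).round(3))
for p in [(187.5,174.7),(217.4,286.5)]:
    q=atz("top",p,.04);print(p,q.round(3),np.hypot(q[0],q[1]))
for p in [(308.4,127.2),(388.4,151.3)]: print(atz("scene",p,.04).round(3))
print(np.array(ctrl.get_calibration("wrist")["T_tool_cam"]).round(3),ctrl.get_calibration("wrist")["K"])
im=cv2.imread("pics/top0.png")
a=cv2.resize(im[70:235,320:470],None,fx=5,fy=5,interpolation=2)[:600]
a=cv2.resize(im[115:225,330:460],None,fx=5,fy=5,interpolation=2)
cv2.imwrite("pics/ch.png",a)
cv2.imwrite("pics/cs.png",cv2.resize(im[130:230,145:245],None,fx=5.5,fy=5.5,interpolation=2))
im=cv2.imread("pics/scene0.png")
cv2.imwrite("pics/ch2.png",cv2.resize(im[200:320,210:375],None,fx=4.8,fy=4.8,interpolation=2))
E
```

```text
(376, 138) [ 0.632 -0.115  0.03 ]
(354, 205) [ 0.497 -0.073  0.03 ]
(433, 202) [ 0.506 -0.228  0.03 ]
(376, 93) [ 0.724 -0.114  0.03 ]
(420, 156) [ 0.597 -0.203  0.03 ]
(187.5, 174.7) [0.549 0.257 0.04 ] 0.6066128314552491
(217.4, 286.5) [0.333 0.189 0.04 ] 0.38305854361880953
[0.322 0.187 0.04 ]
[0.542 0.257 0.04 ]
[[-0.    -0.951 -0.308  0.077]
 [ 1.     0.    -0.001  0.001]
 [ 0.001 -0.308  0.951 -0.143]
 [ 0.     0.     0.     1.   ]] [[289.83015232   0.         318.25159578]
 [  0.         289.83015232 200.74829459]
 [  0.           0.           1.        ]]
```

View pics/ch.png

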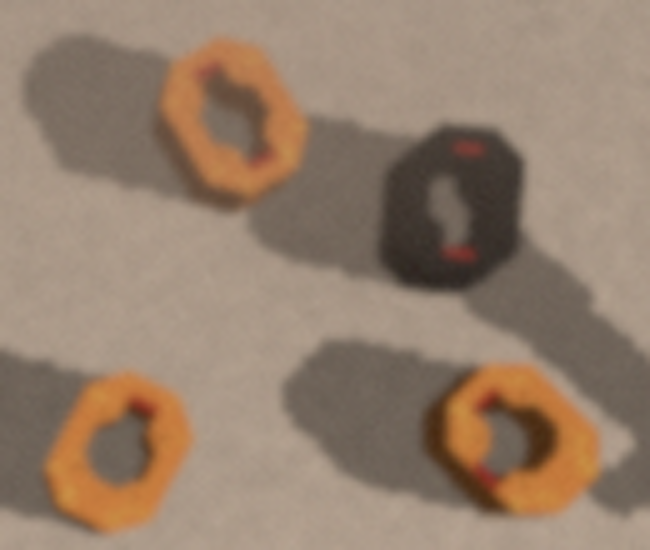

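View pics/cs.png

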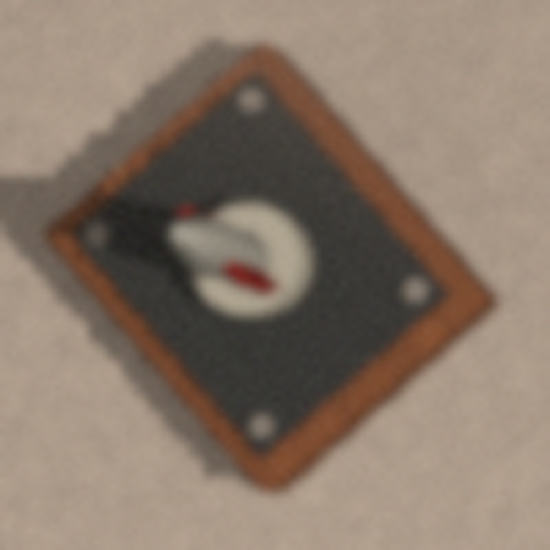

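View pics/ch2.png

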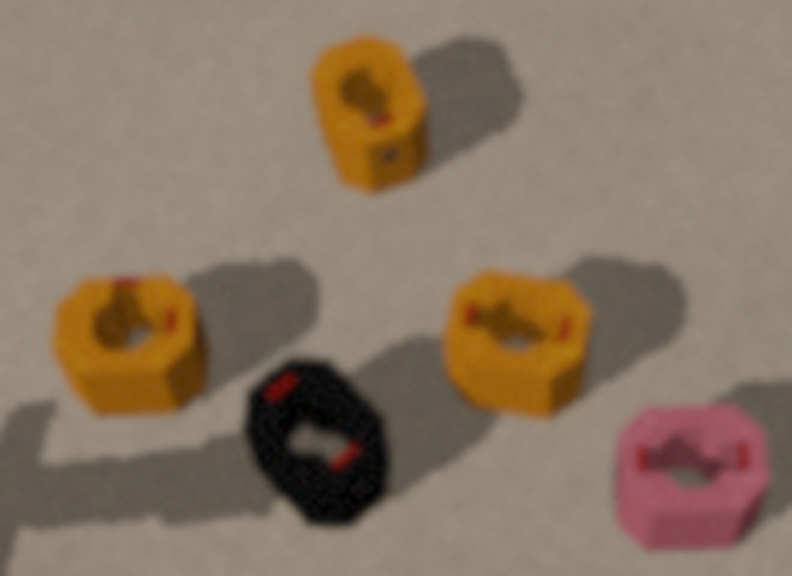

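Hub A (two opposite keyways) is the orange one at top (376,138), about (0.632,-0.115). The target shaft is at top (190,177), r≈0.61 m versus 0.38 m for the other. In the crops, red marks face each other on that hub only, and the keys sit on either side of the chosen shaft. Now I'll plan the approach to a wrist view.

```bash
cat >> h.py <<'E'
def yaw(s):
    m=R.from_quat(s["ee_rot"]).as_matrix(); return np.degrees(np.arctan2(m[1,1],m[0,1]))
def plan(tgt,psi,n,wts=None,start=None,hand=1.0,rot_n=None):
    import json
    s=ctrl.observe()
    p,y=(np.array(s["position"]),yaw(s)) if start is None else start
    rot_n=rot_n or n
    dps=(psi-y)/rot_n; rem=np.array(tgt)-p; rows=[];yy=y
    pos=p.copy()
    for i in range(n):
        st=(np.array(tgt)-pos)/(n-i)
        a=np.radians(yy);uy=np.array([np.cos(a),np.sin(a)]);ux=np.array([-np.sin(a),np.cos(a)])
        r=dict(x=round(float(st[:2]@ux)*100,1),y=round(float(st[:2]@uy)*100,1),z=round(-st[2]*100,1),roll=round(-dps,1) if i<rot_n else 0,hand=hand)
        pos=pos+np.r_[(r["x"]*ux+r["y"]*uy)/100,-r["z"]/100]; yy-=r["roll"]; rows.append(r)
    for i in range(0,n,10): print(json.dumps(rows[i:i+10]))
    print("end",pos.round(4),round(yy,2))
E
python3 - <<'E'
from h import *
print(yaw(ctrl.observe()))
plan([.632,-.115,.20],-58,20)
E
```

```text
76.14751308055195
[{"x": -3.2, "y": -2.8, "z": 0.2, "roll": 6.7, "hand": 1.0}, {"x": -3.5, "y": -2.4, "z": 0.2, "roll": 6.7, "hand": 1.0}, {"x": -3.8, "y": -2.0, "z": 0.1, "roll": 6.7, "hand": 1.0}, {"x": -4.0, "y": -1.5, "z": 0.2, "roll": 6.7, "hand": 1.0}, {"x": -4.1, "y": -1.1, "z": 0.1, "roll": 6.7, "hand": 1.0}, {"x": -4.2, "y": -0.6, "z": 0.2, "roll": 6.7, "hand": 1.0}, {"x": -4.3, "y": -0.1, "z": 0.1, "roll": 6.7, "hand": 1.0}, {"x": -4.2, "y": 0.4, "z": 0.2, "roll": 6.7, "hand": 1.0}, {"x": -4.2, "y": 0.9, "z": 0.1, "roll": 6.7, "hand": 1.0}, {"x": -4.0, "y": 1.4, "z": 0.2, "roll": 6.7, "hand": 1.0}]
[{"x": -3.8, "y": 1.9, "z": 0.1, "roll": 6.7, "hand": 1.0}, {"x": -3.6, "y": 2.3, "z": 0.2, "roll": 6.7, "hand": 1.0}, {"x": -3.3, "y": 2.7, "z": 0.1, "roll": 6.7, "hand": 1.0}, {"x": -2.9, "y": 3.1, "z": 0.2, "roll": 6.7, "hand": 1.0}, {"x": -2.6, "y": 3.4, "z": 0.1, "roll": 6.7, "hand": 1.0}, {"x": -2.2, "y": 3.7, "z": 0.2, "roll": 6.7, "hand": 1.0}, {"x": -1.7, "y": 3.9, "z": 0.1, "roll": 6.7, "hand": 1.0}, {"x": -1.3, "y": 4.0, "z": 0.2, "roll": 6.7, "hand": 1.0}, {"x": -0.8, "y": 4.2, "z": 0.1, "roll": 6.7, "hand": 1.0}, {"x": -0.2, "y": 4.2, "z": 0.2, "roll": 6.7, "hand": 1.0}]
end [ 0.6323 -0.115   0.1999] -57.85
```

Call:
play_rows --commands '[{"x": -3.2, "y": -2.8, "z": 0.2, "roll": 6.7, "hand": 1.0}, {"x": -3.5, "y": -2.4, "z": 0.2, "roll": 6.7, "hand": 1.0}, {"x": -3.8, "y": -2.0, "z": 0.1, "roll": 6.7, "hand": 1.0}, {"x": -4.0, "y": -1.5, "z": 0.2, "roll": 6.7, "hand": 1.0}, {"x": -4.1, "y": -1.1, "z": 0.1, "roll": 6.7, "hand": 1.0}, {"x": -4.2, "y": -0.6, "z": 0.2, "roll": 6.7, "hand": 1.0}, {"x": -4.3, "y": -0.1, "z": 0.1, "roll": 6.7, "hand": 1.0}, {"x": -4.2, "y": 0.4, "z": 0.2, "roll": 6.7, "hand": 1.0}, {"x": -4.2, "y": 0.9, "z": 0.1, "roll": 6.7, "hand": 1.0}, {"x": -4.0, "y": 1.4, "z": 0.2, "roll": 6.7, "hand": 1.0}]'

```text
time: 1.55
position: [0.3877, 0.2317, 0.2155]
ee_rot: [0.65, 0.76, 0.0, 0.0]
ft_force: [1.1, 0.3, 0.5]
finger_gap: 0.0851
```

Call:
play_rows --commands '[{"x": -3.8, "y": 1.9, "z": 0.1, "roll": 6.7, "hand": 1.0}, {"x": -3.6, "y": 2.3, "z": 0.2, "roll": 6.7, "hand": 1.0}, {"x": -3.3, "y": 2.7, "z": 0.1, "roll": 6.7, "hand": 1.0}, {"x": -2.9, "y": 3.1, "z": 0.2, "roll": 6.7, "hand": 1.0}, {"x": -2.6, "y": 3.4, "z": 0.1, "roll": 6.7, "hand": 1.0}, {"x": -2.2, "y": 3.7, "z": 0.2, "roll": 6.7, "hand": 1.0}, {"x": -1.7, "y": 3.9, "z": 0.1, "roll": 6.7, "hand": 1.0}, {"x": -1.3, "y": 4.0, "z": 0.2, "roll": 6.7, "hand": 1.0}, {"x": -0.8, "y": 4.2, "z": 0.1, "roll": 6.7, "hand": 1.0}, {"x": -0.2, "y": 4.2, "z": 0.2, "roll": 6.7, "hand": 1.0}]'

```text
time: 2.8
position: [0.6331, -0.1161, 0.2002]
ee_rot: [0.961, 0.275, 0.0, 0.0]
ft_force: [1.2, 0.0, -0.5]
finger_gap: 0.0853
```

Run:
```python
from h import *
s=ctrl.observe(); print(s["position"],yaw(s)); T=wristT(s)
im=ctrl.read_camera("wrist"); cv2.imwrite("pics/w1.png",im[:,:,::-1])
for l in ["hub_a_mid"]:
    for d in ctrl.pinpoint(l,"wrist"):print(l,np.round(d["pixel"],1),round(d["confidence"],2),atz("wrist",d["pixel"],.022,T).round(4))
```

```text
[ 0.6330539  -0.11607495  0.20022897] -58.08260319738125
hub_a_mid [319.5 179.3] 0.94 [ 0.6362 -0.1168  0.022 ]
hub_a_mid [363.8 239.6] 0.9 [ 0.6008 -0.2026  0.022 ]
hub_a_mid [359.6 107.5] 0.87 [ 0.725  -0.1114  0.022 ]
```

View pics/w1.png

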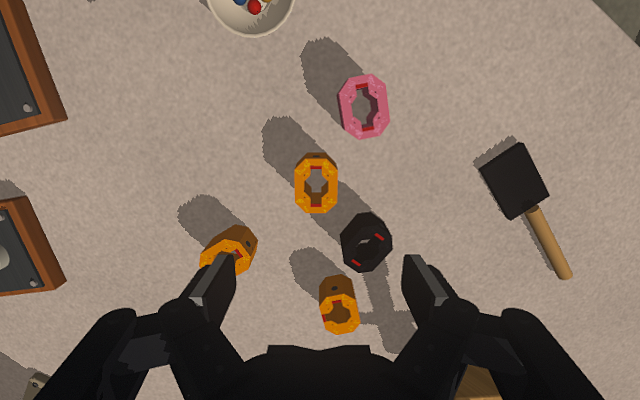

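The wrist view shows hub A at (317,184), with red marks top and bottom and its long axis nearly vertical. Pink is at (364,106) and black at (366,242). I'll measure the pose from its top face and marks.

Run:
```python
from h import *
s=ctrl.observe(); T=wristT(s)
im=cv2.imread("pics/w1.png")[:,:,::-1]
x0,y0=285,145
c=im[y0:225,x0:350]; cv2.imwrite("pics/w1c.png",cv2.resize(c[:,:,::-1],None,fx=7,fy=7,interpolation=0))
h=cv2.cvtColor(np.ascontiguousarray(c),cv2.COLOR_RGB2HSV)
red=((h[:,:,0]<6)|(h[:,:,0]>172))&(h[:,:,1]>150)&(h[:,:,2]>60)
n,l,st,ce=cv2.connectedComponentsWithStats(red.astype(np.uint8))
for i in range(1,n):
    if st[i,4]>4: print(st[i],ce[i]+[x0,y0],atz("wrist",ce[i]+[x0,y0],.044,T).round(4))
org=((h[:,:,0]>8)&(h[:,:,0]<22)&(h[:,:,1]>180)&(h[:,:,2]>190))
n,l,st,ce=cv2.connectedComponentsWithStats(org.astype(np.uint8)); i=1+np.argmax(st[1:,4])
pts=np.argwhere(l==i)[:,::-1]+[x0,y0]
W=np.array([atz("wrist",p,.044,T)[:2] for p in pts])
hull=cv2.convexHull((W*1e4).astype(np.int32))
print(cv2.minAreaRect(hull)); M=cv2.moments(hull);print(M["m10"]/M["m00"],M["m01"]/M["m00"])
```

```text
[26 21 10  3 24] [315.25 167.25] [ 0.6497 -0.1055  0.044 ]
[26 59 10  3 30] [315.5 205. ] [ 0.6144 -0.1276  0.044 ]
((6324.806640625, -1167.017822265625), (587.620361328125, 444.48492431640625), 30.656999588012695)
6324.2122496043075 -1166.4623323235144
```

View pics/w1c.png

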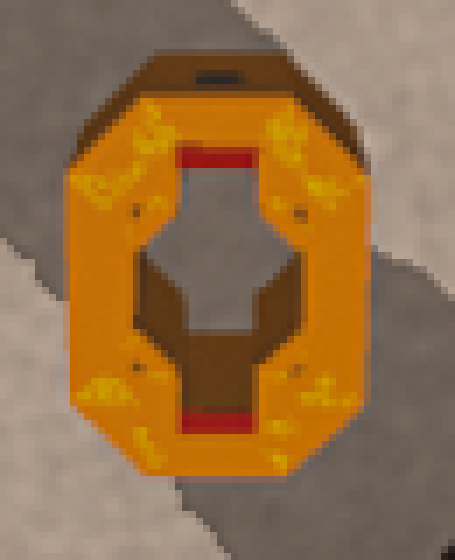

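Call:
play_rows --commands '[{"z": 4, "hand": 1, "x": 0, "y": 0, "roll": 0}, {"z": 4, "hand": 1, "x": 0, "y": 0, "roll": 0}, {"z": 4, "hand": 1, "x": 0, "y": 0, "roll": 0}, {"z": 3, "hand": 1, "x": 0, "y": 0, "roll": 0}, {"z": 2.2, "hand": 1, "x": 0, "y": 0, "roll": 0}, {"z": 1.5, "hand": 1, "x": 0, "y": 0, "roll": 0}, {"z": 0.5, "hand": 1, "x": 0, "y": 0, "roll": 0}, {"z": 0, "hand": 1, "x": 0, "y": 0, "roll": 0}, {"z": 0, "hand": 0.3, "x": 0, "y": 0, "roll": 0}, {"z": 0, "hand": 0.3, "x": 0, "y": 0, "roll": 0}]'

```text
time: 4.15
position: [0.6331, -0.115, 0.0093]
ee_rot: [0.961, 0.277, 0.001, 0.0]
ft_force: [-0.3, 0.2, 0.3]
finger_gap: 0.0516
```

Call:
play_rows --commands '[{"z": 0, "hand": 0, "x": 0, "y": 0, "roll": 0}, {"z": 0, "hand": 0, "x": 0, "y": 0, "roll": 0}, {"z": 0, "hand": 0, "x": 0, "y": 0, "roll": 0}, {"z": 0, "hand": 0, "x": 0, "y": 0, "roll": 0}, {"z": 0, "hand": 0, "x": 0, "y": 0, "roll": 0}, {"z": -0.5, "hand": 0, "x": 0, "y": 0, "roll": 0}, {"z": -1, "hand": 0, "x": 0, "y": 0, "roll": 0}, {"z": -1.5, "hand": 0, "x": 0, "y": 0, "roll": 0}, {"z": -2, "hand": 0, "x": 0, "y": 0, "roll": 0}, {"z": 0, "hand": 0, "x": 0, "y": 0, "roll": 0}]'

```text
time: 5.4
position: [0.6346, -0.1154, 0.0619]
ee_rot: [0.961, 0.277, 0.002, 0.001]
ft_force: [0.0, -0.5, -2.5]
finger_gap: 0.0453
```

Hub is gripped (gap 45.3 mm, 2.5 N of weight). I'll carry it to a view pose short of the far shaft.

Run:
```python
from h import *
print(yaw(ctrl.observe()))
plan([.47,.19,.20],-47,9,hand=0)
```

```text
-57.85345116728898
[{"x": 0.3, "y": -3.8, "z": -1.5, "roll": -1.2, "hand": 0}, {"x": 0.3, "y": -3.8, "z": -1.5, "roll": -1.2, "hand": 0}, {"x": 0.4, "y": -3.8, "z": -1.5, "roll": -1.2, "hand": 0}, {"x": 0.5, "y": -3.8, "z": -1.6, "roll": -1.2, "hand": 0}, {"x": 0.6, "y": -3.8, "z": -1.5, "roll": -1.2, "hand": 0}, {"x": 0.7, "y": -3.8, "z": -1.6, "roll": -1.2, "hand": 0}, {"x": 0.7, "y": -3.8, "z": -1.5, "roll": -1.2, "hand": 0}, {"x": 0.8, "y": -3.8, "z": -1.6, "roll": -1.2, "hand": 0}, {"x": 0.9, "y": -3.9, "z": -1.5, "roll": -1.2, "hand": 0}]
end [0.4696 0.1903 0.1999] -47.05
```

Call:
play_rows --commands '[{"x": 0.2, "y": -2.2, "z": -2.5, "roll": -1.2, "hand": 0}, {"x": 0.4, "y": -3.8, "z": -2.5, "roll": -1.2, "hand": 0}, {"x": 0.4, "y": -4.2, "z": -2, "roll": -1.2, "hand": 0}, {"x": 0.5, "y": -4.2, "z": -1.5, "roll": -1.2, "hand": 0}, {"x": 0.6, "y": -4.2, "z": -1.5, "roll": -1.2, "hand": 0}, {"x": 0.7, "y": -4.2, "z": -1.5, "roll": -1.2, "hand": 0}, {"x": 0.7, "y": -4.2, "z": -1.0, "roll": -1.2, "hand": 0}, {"x": 0.8, "y": -3.8, "z": -1.0, "roll": -1.2, "hand": 0}, {"x": 0.9, "y": -3.4, "z": -0.3, "roll": -1.2, "hand": 0}, {"x": 0, "y": 0, "z": 0, "roll": 0, "hand": 0}]'

```text
time: 6.65
position: [0.4662, 0.1915, 0.1966]
ee_rot: [0.93, 0.368, 0.0, -0.0]
ft_force: [-0.2, -0.1, -2.4]
finger_gap: 0.0451
```

Run:
```python
from h import *
s=ctrl.observe(); print(s["position"],yaw(s),s["ee_rot"],s["finger_gap"]); T=wristT(s)
np.save("T2.npy",T)
im=ctrl.read_camera("wrist"); cv2.imwrite("pics/w2.png",im[:,:,::-1])
for l,z in [("shaft_seat",.04),("hub_a_mid",0.2)]:
    for d in ctrl.pinpoint(l,"wrist"):print(l,np.round(d["pixel"],1),round(d["confidence"],2),atz("wrist",d["pixel"],z,T).round(4))
```

```text
[0.46619601 0.19151194 0.19664944] -46.86416543258682 [ 9.29982391e-01  3.67603781e-01  3.72438121e-04 -2.69969903e-04] 0.0451345125351347
shaft_seat [239.5 267.6] 0.9 [0.3309 0.1907 0.04  ]
shaft_seat [326.2  85.5] 0.63 [0.5458 0.2541 0.04  ]
hub_a_mid [320.1 272.6] 0.96 [0.4629 0.1856 0.2   ]
hub_a_mid [591.9 303.3] 0.84 [0.558 0.05  0.2  ]
```

View pics/w2.png

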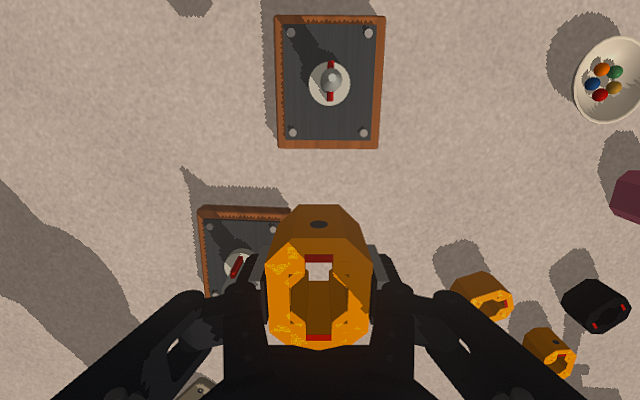

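The target shaft is in view at (330,82), with keys above (331,65) and below (331,96). The held hub is at (318,295), its keyways vertical in the image. Measuring both.

Run:
```python
from h import *
T=np.load("T2.npy");im=cv2.imread("pics/w2.png")[:,:,::-1]
c=im[50:115,295:365]; cv2.imwrite("pics/w2c.png",cv2.resize(np.ascontiguousarray(c[:,:,::-1]),None,fx=8,fy=8,interpolation=0))
h=cv2.cvtColor(np.ascontiguousarray(im),cv2.COLOR_RGB2HSV)
red=((h[:,:,0]<6)|(h[:,:,0]>172))&(h[:,:,1]>150)&(h[:,:,2]>60)
def comps(x0,y0,x1,y1,m):
    n,l,st,ce=cv2.connectedComponentsWithStats(m[y0:y1,x0:x1].astype(np.uint8))
    return [(st[i,:4]+[x0,y0,0,0],st[i,4],ce[i]+[x0,y0]) for i in range(1,n) if st[i,4]>5]
print("keys");K=[]
for c_ in comps(295,50,365,115,red): print(*c_); 
print("hub marks")
for c_ in comps(260,230,380,350,red): print(*c_)
# seat
w=(h[:,:,1]<60)&(h[:,:,2]>150)
print("seat",comps(295,50,365,115,w))
# block top outline: charcoal rivets
g=(h[:,:,1]<70)&(h[:,:,2]>90)
sub=comps(275,15,385,148,g)
for c_ in sub: print(*c_,atz("wrist",c_[2],.03,T).round(4))
# predicted
for z in (.04,.102,.076):
    print(z,proj("wrist",[.5458,.2541,z],T))
```

```text
keys
[328  60   7   8] 44 [330.5         63.43181818]
[327  92   6   9] 54 [329.5  96. ]
hub marks
[305 255  28   8] 197 [318.43147208 258.02030457]
[306 335  25   6] 126 [317.9047619  337.02380952]
seat [(array([309,  63,  41,  43]), np.int32(707), array([331.96605375,  87.32531825]))]
[377  15   8   1] 8 [380.5  15. ] [0.6275 0.2605 0.03  ]
[287  28   8   9] 59 [290.45762712  32.13559322] [0.5582 0.3126 0.03  ]
[364  28   9  10] 69 [368.23188406  32.73913043] [0.6088 0.258  0.03  ]
[378  51   7  97] 352 [382.27272727 112.16193182] [0.5674 0.1947 0.03  ]
[309  62  42  44] 1182 [329.43739425  84.33756345] [0.5495 0.2527 0.03  ]
[275  95   3  53] 81 [275.37037037 125.96296296] [0.4818 0.2657 0.03  ]
[289 128   8   9] 53 [292.50943396 132.41509434] [0.489  0.2483 0.03  ]
[360 129   8   9] 55 [363.38181818 132.69090909] [0.5395 0.194  0.03  ]
0.04 [326.15083229  85.50475184]
0.102 [328.28465504  79.6313222 ]
0.076 [327.26494233  82.43764624]
```

View pics/w2c.png

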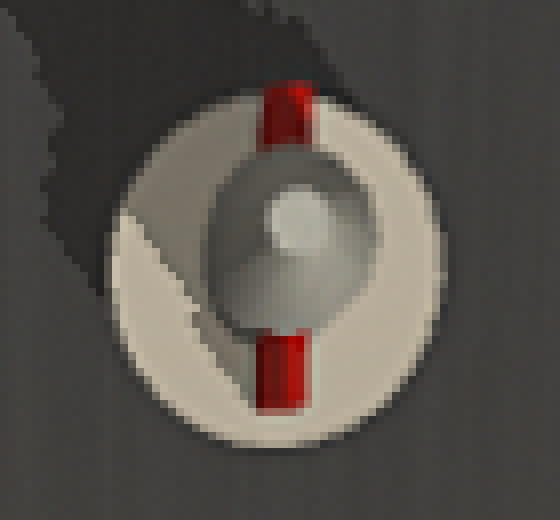

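Run:
```python
from h import *
T=np.load("T2.npy");s=ctrl.observe()
A=lambda p,z:atz("wrist",p,z,T)
print("seat",A((329.6,83.7),.04).round(4),"tip",A((332.5,77.7),.102).round(4))
ang=lambda a,b:np.degrees(np.arctan2(*(b-a)[1::-1]))
k1,k2=A((329.5,96.),.065),A((330.5,63.4),.065);print("keys",k1,k2,((k1+k2)/2).round(4),ang(k1,k2))
z=s["position"][2]-.0093+.044
m1,m2=A((317.9,337.5),z),A((318.4,257.5),z);print("hub",((m1+m2)/2).round(4),ang(m1,m2),np.linalg.norm(m2-m1),"tool x",yaw(s)+90)
print(s["position"])
# hub top outline
im=cv2.imread("pics/w2.png")[:,:,::-1]
cv2.imwrite("pics/w2d.png",cv2.resize(np.ascontiguousarray(im[200:355,250:390,::-1]),None,fx=3.8,fy=3.8,interpolation=0))
```

```text
seat [0.5493 0.2528 0.04  ] tip [0.549  0.2527 0.102 ]
keys [0.53974305 0.24510671 0.065     ] [0.55987924 0.26316386 0.065     ] [0.5498 0.2541 0.065 ] 41.884208257354885
hub [0.466  0.19   0.2308] 42.8166485886439 0.04251913173791198 tool x 42.93978592801478
[0.46722191 0.18910272 0.19605925]
```

View pics/w2d.png

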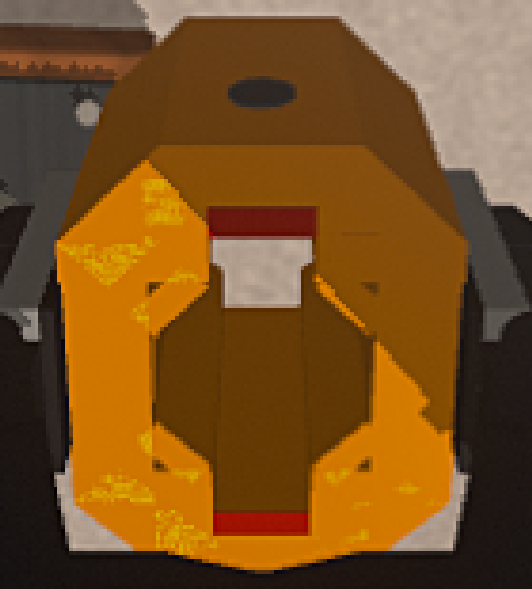

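Everything agrees: shaft axis (0.549,0.253), keys and block at about 42.7°, hub in hand at about 42.8°. Now I'll move over the shaft, hub bottom just above the tip.

Call:
play_rows --commands '[{"x": 1.5, "y": 0.1, "z": 0, "roll": 0.2, "hand": 0}, {"x": 2, "y": 0.1, "z": 0, "roll": 0, "hand": 0}, {"x": 2, "y": 0.2, "z": 1, "roll": 0, "hand": 0}, {"x": 2, "y": 0.2, "z": 1, "roll": 0, "hand": 0}, {"x": 1.5, "y": 0.1, "z": 1.5, "roll": 0, "hand": 0}, {"x": 1.0, "y": 0.1, "z": 1.5, "roll": 0, "hand": 0}, {"x": 0.5, "y": 0, "z": 1.3, "roll": 0, "hand": 0}, {"x": 0, "y": 0, "z": 1, "roll": 0, "hand": 0}, {"x": 0, "y": 0, "z": 0, "roll": 0, "hand": 0}, {"x": 0, "y": 0, "z": 0, "roll": 0, "hand": 0}]'

```text
time: 8.05
position: [0.5498, 0.2549, 0.1239]
ee_rot: [0.931, 0.364, 0.0, 0.0]
ft_force: [-0.4, -0.4, -2.3]
finger_gap: 0.0453
```

Run:
```python
from h import *
s=ctrl.observe(); print(s["position"],yaw(s),s["ft_force"],s["finger_gap"]); T=wristT(s)
im=ctrl.read_camera("wrist"); cv2.imwrite("pics/w3.png",cv2.resize(np.ascontiguousarray(im[210:360,240:400,::-1]),None,fx=4,fy=4,interpolation=0))
im=ctrl.read_camera("scene"); cv2.imwrite("pics/s3.png",cv2.resize(np.ascontiguousarray(im[60:190,310:460,::-1]),None,fx=4,fy=4,interpolation=2))
np.save("T3.npy",T)
s=ctrl.observe(); print(s["position"])
```

```text
[0.54984857 0.25489346 0.12394567] -47.26421119642352 [-0.40574284 -0.36184474 -2.28738955] 0.04532931678224167
[0.5500778  0.25510867 0.12431217]
```

View pics/w3.png

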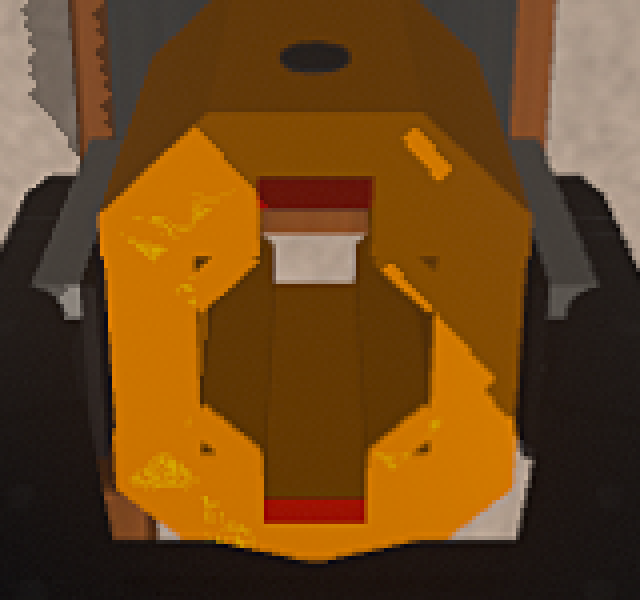

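View pics/s3.png

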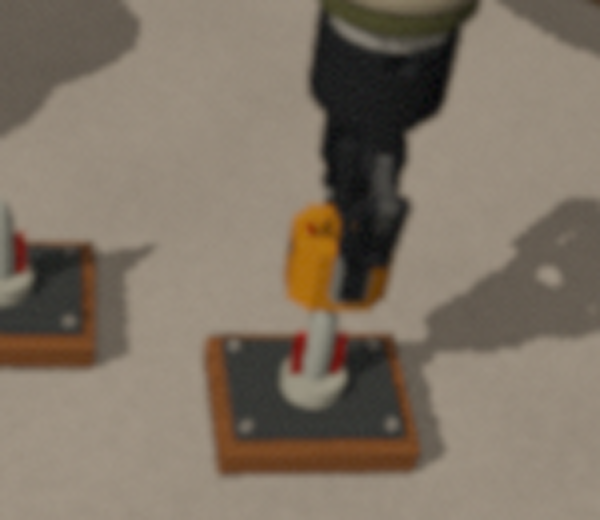

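Run:
```python
from h import *
im=cv2.imread("pics/s3.png")
F=lambda P:((proj("scene",P)-[310,60])*4+1.5)
c=np.array([.5494,.2532]);a=np.radians(42.7);ux=np.array([np.cos(a),np.sin(a)]);uy=np.array([-ux[1],ux[0]])
O=[(30,13),(25,23)]
def oct(): # 60x46, flats along y 36 long
    return [(30,11),(18,23),(-18,23),(-30,11),(-30,-11),(-18,-23),(18,-23),(30,-11)]
zb=.1241-.0093
for z in (zb,zb+.044):
    P=np.array([F(np.r_[c+(u*ux+v*uy)/1000,z]) for u,v in oct()]).round().astype(int)
    cv2.polylines(im,[P],True,(255,255,0),1)
C=np.array([.5492,.2528])
for z,r in ((.04,20),(.102,2.5)):
    P=np.array([F(np.r_[C+r/1000*np.array([np.cos(t),np.sin(t)]),z]) for t in np.linspace(0,6.28,40)]).round().astype(int)
    cv2.polylines(im,[P],True,(0,255,0),1)
cv2.imwrite("pics/s3o.png",im)
```

```text
(no output)
```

View pics/s3o.png

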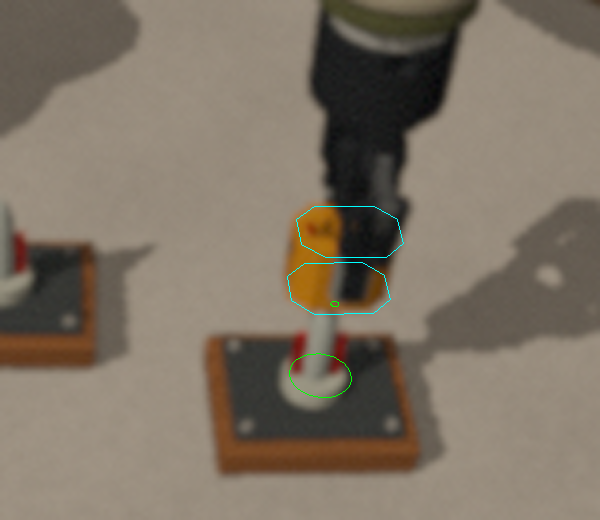

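Scene overlay agrees with the model within about 1–2 px, and the hub is centred over the shaft. I'll lower over the taper, stop above the key tops (z≈0.076) and check.

Call:
play_rows --commands '[{"x": -0.1, "y": 0, "z": 0, "roll": 0, "hand": 0}, {"x": 0, "y": 0, "z": 0.5, "roll": 0, "hand": 0}, {"x": 0, "y": 0, "z": 0.5, "roll": 0, "hand": 0}, {"x": 0, "y": 0, "z": 0.5, "roll": 0, "hand": 0}, {"x": 0, "y": 0, "z": 0.5, "roll": 0, "hand": 0}, {"x": 0, "y": 0, "z": 0.5, "roll": 0, "hand": 0}, {"x": 0, "y": 0, "z": 0.5, "roll": 0, "hand": 0}, {"x": 0, "y": 0, "z": 0.3, "roll": 0, "hand": 0}, {"x": 0, "y": 0, "z": 0, "roll": 0, "hand": 0}, {"x": 0, "y": 0, "z": 0, "roll": 0, "hand": 0}]'

```text
time: 9.4
position: [0.5491, 0.2544, 0.0905]
ee_rot: [0.931, 0.364, 0.0, -0.0]
ft_force: [-0.5, -0.9, -2.3]
finger_gap: 0.0449
```

Run:
```python
from h import *
s=ctrl.observe(); print(s["position"],yaw(s),s["ft_force"],s["torque"],s["finger_gap"]); T=wristT(s)
im=ctrl.read_camera("wrist"); cv2.imwrite("pics/w4.png",cv2.resize(np.ascontiguousarray(im[210:360,240:400,::-1]),None,fx=4,fy=4,interpolation=0))
im=ctrl.read_camera("scene"); cv2.imwrite("pics/s4.png",cv2.resize(np.ascontiguousarray(im[60:190,310:460,::-1]),None,fx=4,fy=4,interpolation=2))
```

```text
[0.54906593 0.25440824 0.09052889] -47.25477748860831 [-0.49106728 -0.91612356 -2.31879169] [-0.02396378  0.01167761  0.05851928] 0.044882154614439854
```

View pics/w4.png

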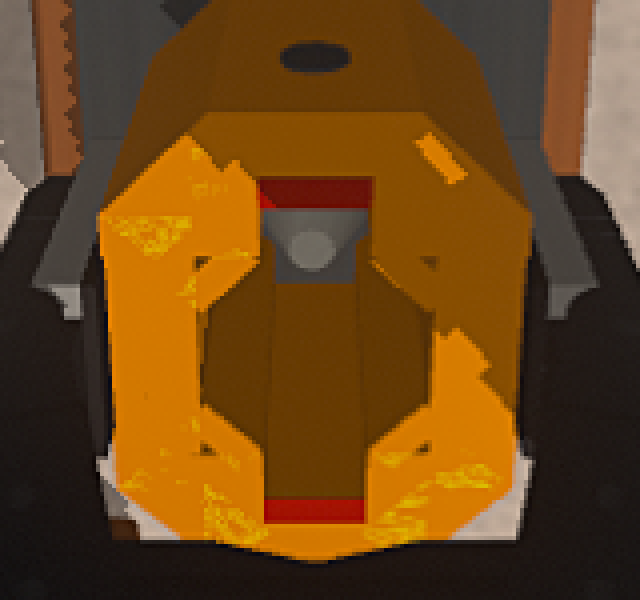

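View pics/s4.png

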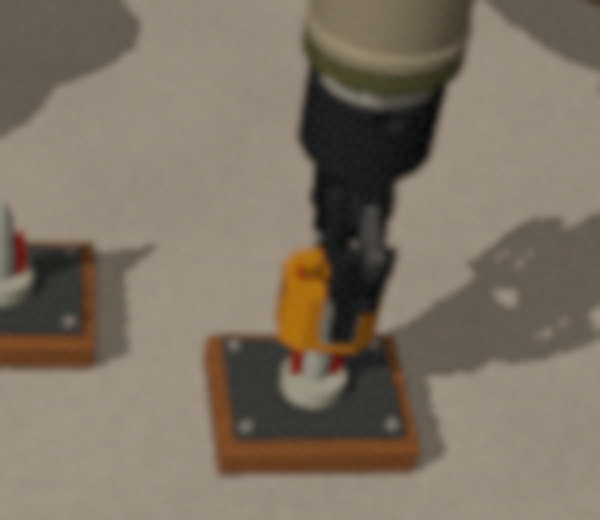

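The tip shows in the bore at crop (312,250), laterally centred between the keyway walls. A numeric check of its position along the keyway axis:

Run:
```python
from h import *
s=ctrl.observe(); T=wristT(s)
t=atz("wrist",(240+78.1,210+62.6),.102,T)
z=s["position"][2]-.0093+.044
mk=lambda x,y:(240+x/4,210+y/4)
# outer edges of marks lie symmetric about axis
m1=atz("wrist",mk(316,179),z,T);m2=atz("wrist",mk(315,523),z,T);c=(m1+m2)/2
u=(m1-m2)/np.linalg.norm(m1-m2)
d=(t-c)[:2];print(t,c,"span",np.linalg.norm(m1-m2),"along",d@u[:2]*1e3,"lat",(-d[0]*u[1]+d[1]*u[0])*1e3)
```

```text
[0.54873822 0.25276421 0.102     ] [0.5491973  0.25273034 0.12531608] span 0.04553446483762367 along -0.3148044994723252 lat 0.33585459421256225
```

Centred within 0.5 mm. Continuing down.

Call:
play_rows --commands '[{"x": 0, "y": 0, "z": 0.5, "roll": 0, "hand": 0}, {"x": 0, "y": 0, "z": 0.5, "roll": 0, "hand": 0}, {"x": 0, "y": 0, "z": 0.5, "roll": 0, "hand": 0}, {"x": 0, "y": 0, "z": 0.5, "roll": 0, "hand": 0}, {"x": 0, "y": 0, "z": 0.5, "roll": 0, "hand": 0}, {"x": 0, "y": 0, "z": 0.5, "roll": 0, "hand": 0}, {"x": 0, "y": 0, "z": 0.5, "roll": 0, "hand": 0}, {"x": 0, "y": 0, "z": 0.3, "roll": 0, "hand": 0}, {"x": 0, "y": 0, "z": 0.1, "roll": 0, "hand": 0}, {"x": 0, "y": 0, "z": 0, "roll": 0, "hand": 0}]'

```text
time: 10.75
position: [0.549, 0.2544, 0.0514]
ee_rot: [0.931, 0.364, 0.0, -0.0]
ft_force: [0.8, 0.4, -2.4]
finger_gap: 0.0455
```

Call:
play_rows --commands '[{"x": 0, "y": 0, "z": 0.1, "roll": 0, "hand": 0}, {"x": 0, "y": 0, "z": 0, "roll": 0, "hand": 0}, {"x": 0, "y": 0, "z": 0.05, "roll": 0, "hand": 0}, {"x": 0, "y": 0, "z": 0, "roll": 0, "hand": 0}, {"x": 0, "y": 0, "z": 0.05, "roll": 0, "hand": 0}, {"x": 0, "y": 0, "z": 0, "roll": 0, "hand": 0}, {"x": 0, "y": 0, "z": 0, "roll": 0, "hand": 0}, {"x": 0, "y": 0, "z": 0, "roll": 0, "hand": 0}, {"x": 0, "y": 0, "z": 0, "roll": 0, "hand": 0}, {"x": 0, "y": 0, "z": 0, "roll": 0, "hand": 0}]'

```text
time: 12.0
position: [0.549, 0.2544, 0.0494]
ee_rot: [0.931, 0.364, 0.0, 0.0]
ft_force: [-0.3, -0.2, 1.1]
finger_gap: 0.0453
```

The force flipped from -2.4 to +1.1 N at the expected height, so it has touched the seat. A small extra press to confirm, then release.

Call:
play_rows --commands '[{"x": 0, "y": 0, "z": 0.05, "roll": 0, "hand": 0}, {"x": 0, "y": 0, "z": 0, "roll": 0, "hand": 0}, {"x": 0, "y": 0, "z": 0, "roll": 0, "hand": 0}, {"x": 0, "y": 0, "z": 0, "roll": 0, "hand": 0}, {"x": 0, "y": 0, "z": 0, "roll": 0, "hand": 0}, {"x": 0, "y": 0, "z": 0, "roll": 0, "hand": 0}, {"x": 0, "y": 0, "z": 0, "roll": 0, "hand": 0}, {"x": 0, "y": 0, "z": 0, "roll": 0, "hand": 0}, {"x": 0, "y": 0, "z": 0, "roll": 0, "hand": 0}, {"x": 0, "y": 0, "z": 0, "roll": 0, "hand": 0}]'

```text
time: 13.25
position: [0.549, 0.2544, 0.0494]
ee_rot: [0.931, 0.364, 0.0, 0.0]
ft_force: [-3.2, -0.4, 6.0]
finger_gap: 0.0453
```

Call:
play_rows --commands '[{"x": 0, "y": 0, "z": -0.1, "roll": 0, "hand": 0.7}, {"x": 0, "y": 0, "z": 0, "roll": 0, "hand": 1}, {"x": 0, "y": 0, "z": 0, "roll": 0, "hand": 1}, {"x": 0, "y": 0, "z": 0, "roll": 0, "hand": 1}, {"x": 0, "y": 0, "z": 0, "roll": 0, "hand": 1}, {"x": 0, "y": 0, "z": 0, "roll": 0, "hand": 1}, {"x": 0, "y": 0, "z": 0, "roll": 0, "hand": 1}, {"x": 0, "y": 0, "z": 0, "roll": 0, "hand": 1}, {"x": 0, "y": 0, "z": 0, "roll": 0, "hand": 1}, {"x": 0, "y": 0, "z": 0, "roll": 0, "hand": 1}]'

```text
time: 14.5
position: [0.5489, 0.2543, 0.0498]
ee_rot: [0.931, 0.364, -0.0, 0.0]
ft_force: [0.3, 0.2, -1.1]
finger_gap: 0.0854
```

Call:
play_rows --commands '[{"x": 0, "y": 0, "z": -1, "roll": 0, "hand": 1}, {"x": 0, "y": 0, "z": -1.5, "roll": 0, "hand": 1}, {"x": 0, "y": 0, "z": -2, "roll": 0, "hand": 1}, {"x": 0, "y": 0, "z": -3, "roll": 0, "hand": 1}, {"x": 0, "y": 0, "z": -4, "roll": 0, "hand": 1}, {"x": 0, "y": 0, "z": -4, "roll": 0, "hand": 1}, {"x": -2, "y": 0, "z": -2, "roll": 0, "hand": 1}, {"x": -3, "y": 0, "z": 0, "roll": 0, "hand": 1}, {"x": 0, "y": 0, "z": 0, "roll": 0, "hand": 1}, {"x": 0, "y": 0, "z": 0, "roll": 0, "hand": 1}]'

```text
time: 15.75
position: [0.5127, 0.2207, 0.2259]
ee_rot: [0.931, 0.364, 0.001, -0.0]
ft_force: [1.2, 0.4, -0.7]
finger_gap: 0.0851
```

Run:
```python
from h import *
s=ctrl.observe(); print(s["time"],s["position"],s["finger_gap"],s["ft_force"])
T=wristT(s); im=ctrl.read_camera("wrist"); 
for d in ctrl.pinpoint("hub_a_mid","wrist"):print(np.round(d["pixel"],1),round(d["confidence"],2),atz("wrist",d["pixel"],.062,T).round(4))
print("expect",proj("wrist",[.549,.2528,.062],T))
im=im.copy()
c=np.array([.549,.2528]);a=np.radians(42.7);ux=np.array([np.cos(a),np.sin(a)]);uy=np.array([-ux[1],ux[0]])
P=np.array([proj("wrist",np.r_[c+(u*ux+v*uy)/1000,.084],T) for u,v in [(30,11),(18,23),(-18,23),(-30,11),(-30,-11),(-18,-23),(18,-23),(30,-11)]]).round().astype(int)
cv2.polylines(im,[P],True,(0,255,255),1)
cv2.imwrite("pics/w5.png",im[:,:,::-1])
im=ctrl.read_camera("scene"); cv2.imwrite("pics/s5.png",cv2.resize(np.ascontiguousarray(im[90:290,210:460,::-1]),None,fx=3,fy=3,interpolation=2))
```

```text
15.75 [0.5126786  0.22065671 0.22592371] 0.08506921977976621 [ 1.17464413  0.44838573 -0.72367802]
[317.  136.4] 0.88 [0.5506 0.2558 0.062 ]
[558.8 320.4] 0.82 [ 0.5949 -0.145   0.062 ]
[606.5 225.8] 0.62 [ 0.7114 -0.0688  0.062 ]
expect [318.07583563 139.543932  ]
```

View pics/w5.png

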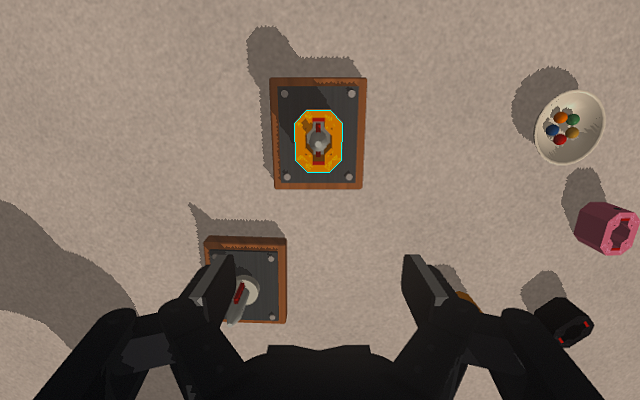

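View pics/s5.png

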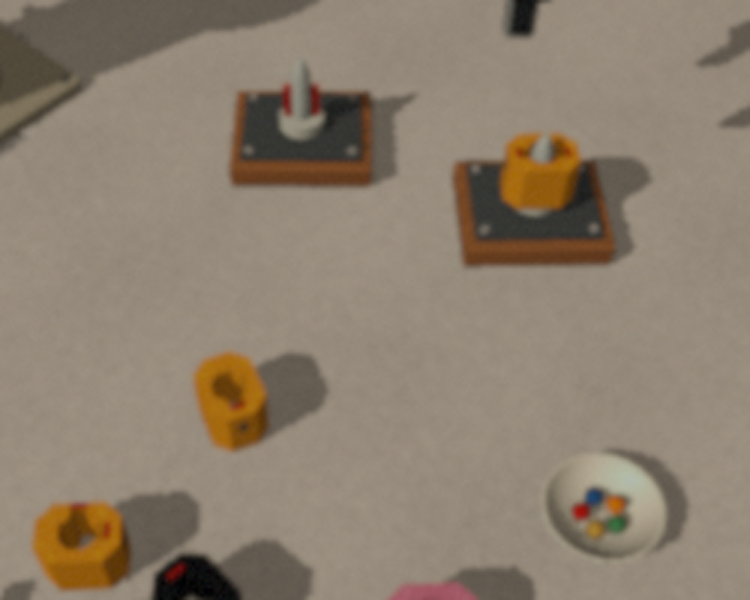

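The wrist view shows the hub on the shaft at (318,140): its outline matches the model of a hub sitting home (top face at 84 mm), and the keys lie in the keyways. In the scene view it sits level on the white seat, at crop (540,172), with the tip above it and the other two orange hubs undisturbed.

```bash
python3 -c "
from station import ctrl
print(ctrl.close_job())"
```

```text
the job is handed in; nothing more can be done
None
```

The hub with two opposite keyways is on the shaft farthest from the base, seated fully home and released, and the job is handed in. The robot's clock read about 16 s of the 35 s allowed.

- **Choice:** I took the orange hub at top-view pixel (376,138). The far shaft is about 0.61 m from the base; the look-alike is about 0.38 m away.
- **Fit:** Before the keys engaged, the shaft tip measured within 0.5 mm of the bore axis.
- **Seating:** The measured vertical force went from -2.4 N to +1.1 N at the expected height (tool at z = 49 mm). It rose to +6 N on a light press with no further descent.
- **After release:** The hub's outline matched the model of a seated hub, with the keys in the keyways. The other two orange hubs looked undisturbed in the last scene picture, and the gripper was open and clear.
- **Disagreements:** The first top-camera and scene-camera fixes for the shaft differed from the wrist camera's by up to about 8 mm, so I placed the hub by the wrist camera. The scene overlay before lowering was off by 1–2 px. The network's last hub point was about 3 mm from expected.

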